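Mount the cup head on the vortex mixer and hold a stain bottle on it

TASK

Get the touch-start vortex mixer ready and use it: push the blue square cup head (the one with the round cup on top, not the flat platform) fully home on the mixer's square drive shaft and let go of it, then take the red-capped dropper bottle, stand it upright in the cup and press it down so that the sprung drive sinks about 5 mm, half its travel, where the mixer runs freely. Finish holding the bottle there, pressing on the bottle only and not on the head; leave the other bottles, the platform head and the petri dish where they are.

Things in the scene. Friction and masses are not known exactly. Their poses are not given: they have to be found in the camera images.
- mixer: vortex mixer, fixed to the table, may be turned: white housing, grey foot, 110 mm (x) by 100 mm (y), tapering to a flat top (84 x 80 mm) at 58 mm height. Origin at the centre of its underside on the table, z up, -x is the front with knob and switch. The drive stands on the origin's vertical line; the sides of the square shaft are parallel to the housing's x and y.
- drive (a joint): sprung vertical drive of the mixer, in m: 0 = up (unpressed), 0.010 = bottomed out, grows as it is pressed down. With the head fitted it takes about 3 N to start it, 7 N at 5 mm and 11 N at 10 mm. It springs up when released.
- shaft_foot (a point): centre of the round collar's flat top (steel, 25 mm diameter), from which the square shaft rises; the seated head rests on this collar. 72 mm above the table when unpressed (14 mm above the housing); sinks with the drive. Axes parallel to the mixer's.
- shaft_tip (a point): centre of the top of the steel square shaft, 14 mm above shaft_foot. The shaft is 16 mm square; its upper 3 mm taper to 11 mm square.
- cup_head: loose blue block, 44 mm square, 30 mm tall, 70 g, upright on the table. Origin at the centre of its underside, z up, x and y square to its flat sides (grip across two flats). Below, a square bore 17.5 mm wide, 15.5 mm deep, parallel to the flats (four turns fit alike), its mouth widened to 21.5 mm over the lowest 2 mm. Seated, its underside lies on shaft_foot.
- cup_floor (a point): centre of the floor of the round cup in the top of cup_head, 18 mm above its underside. The cup is 12 mm deep, 31 mm in diameter at the floor and 36.5 mm at the rim.
- red_dropper: closed dropper bottle, brown, with a red cap and bulb, 28 mm diameter, 84 mm tall, 42 g, upright. Straight-sided up to about 40 mm (grip it there, 28 mm wide), cap 20 mm wide from 50 mm up. Origin at the centre of its underside, z up.
- black_dropper: bottle of the same shape, brown with a black cap; leave it. Origin at the centre of its underside.
- white_dropper: bottle of the same shape, greenish with a white cap; leave it. Origin at the centre of its underside.
- platform_head: the mixer's other head, blue, lying upside down: a flat disc of 72 mm diameter with a square hub up, 25 mm tall in all; leave it. Origin at the centre of its underside.
- petri: clear petri dish, 61 mm diameter, 14 mm tall; leave it. Origin at the centre of its underside.

How it is judged:
On the way:
1. the cup head is fully home on the square shaft and the fingers have let go of it (horizontal distance between cup_head and shaft_foot below 0.003 m and z of cup_head in the frame of shaft_foot between -0.0025 and 0.0025 m and angle between cup_head's own z axis and vertical below 0.1 rad and (angle between the x axis of cup_head and the x axis of mixer, either way round below 0.15 rad or angle between the x axis of cup_head and the y axis of mixer, either way round below 0.15 rad) and contact force between the fingers and cup_head below 0.1 N), for 0.2 s.
At the end, for the whole second after the job is handed in: Head seated on the shaft (3 mm off axis, 2.5 mm off the collar, 0.15 rad at most); red-capped bottle upright in the cup (4 mm off centre, 3 mm off the floor, tilt under 0.12 rad); drive held 3 to 7 mm down by fingers pushing the bottle (over 3 N on the head), the head itself untouched (horizontal distance between cup_head and shaft_foot below 0.003 m and z of cup_head in the frame of shaft_foot between -0.0025 and 0.0025 m and angle between cup_head's own z axis and vertical below 0.1 rad and (angle between the x axis of cup_head and the x axis of mixer, either way round below 0.15 rad or angle between the x axis of cup_head and the y axis of mixer, either way round below 0.15 rad) and horizontal distance between red_dropper and cup_floor below 0.004 m and z of red_dropper in the frame of cup_floor between -0.003 and 0.003 m and angle between red_dropper's own z axis and vertical below 0.12 rad and value of joint drive between 0.003 and 0.007 m and contact force between red_dropper and cup_head above 3 N and contact force between the fingers and red_dropper above 1 N and contact force between each of the arm, the fingers and cup_head below 0.5 N); the arm keeps its last pose, push and grip.
It fails at once if another bottle, the platform head or the petri dish is shifted by more than 30 mm or tipped over (distance of any of black_dropper, white_dropper, platform_head, petri from where it was at the start of the episode above 0.03 m or angle between any of black_dropper, white_dropper, platform_head, petri's own z axis and vertical above 0.6 rad).
It also fails if it takes over 59 s, if anything falls off the work surface, if the arm or the gripper's body presses on something with over 40 N, if the wrist force passes 120 N, or if a joint passes its speed limit or range.

ROBOT

A 6-joint arm with a two-finger parallel gripper is mounted at the origin on a cart in front of the work surface, level with it; the furniture and walls round the work are solid. World frame = base frame: x ahead of the robot, y to its left, z up, the work surface at z = 0. Lengths are in m, angles in rad, forces in N, time in s.
With the tool pointing down it reaches from about 0.375 to 0.9 m from the base axis. Payload 3.1 kg.
Tool frame: the origin (TCP) lies midway between the tips of the shut fingers; the grasp point (between the pads) lies 19 mm behind it; x points along the fingers, z is the direction in which the jaws open and shut, and the axes are right-handed (so a half turn about x gives the same grasp; the last joint's range is limited). The gripper opens to 87 mm and grips with 3 to 60 N. Pads are 19 mm wide; open, the fingers measure 117 mm over their backs; the gripper's body (75 mm by 190 mm) begins 51 mm behind the grasp point.
Start: joints at [-1.375, 0.527, 1.433, -0, 1.181, -0.178], TCP at [0.228, -0.582, 0.223] pointing down, gripper open.
Joint ranges: [-3.08, 3.08], [-0.75, 2.2], [0.22, 2.44], [-1.43, 4.57], [0, 2.65], [-2.85, 2.85]. Speed limits (rad/s): [2.79, 2.79, 3.14, 3.14, 3.14, 3.14].

INTERFACE

Orientations are given as a unit quaternion [x, y, z, w].
In Python, from rig import readout, imaging, robot gives the robot as it stands. The module is installed in compiled form; this text tells all that it offers.
- The arm moves only by the tool play_rows, never from a script. Its argument "rows" is text: rows parted by semicolons, each of 7 numbers parted by spaces: the turn, a rotation vector about the tool's x, y, z in rad, then the shift along the tool's x, y, z in mm, then the closure, from 0 (fully open) to 1 (shut). In form: ax ay az tx ty tz gripper; .... A call has 1 to 8 rows; each row shifts and turns the commanded pose from where the row before left it, along the tool's axes as they then stand; what a row does not reach is not made up. A row lasts 1/12 s, in which the tool goes at most 41.7 mm and 7.16 degrees, less where a joint would pass 70% of its speed; a pose out of reach is approached as far as the arm can. A call with a gripper value outside its range is refused whole. The fingers move at their own pace and stop on an object; "squeeze" is the grip in N (left out, the last holds). Time passes only in rows, so rows that do not move let the fingers close. It gives the time, the measured TCP pose, the force and the opening at its end, in the units of the state.
- readout.get_obs(): the state, without advancing time (a new reading comes with each control period).
- imaging.camera(name): name is "scene" or "top"; returns the picture (480x640x3 uint8, blue, green, red); there is no depth.
- imaging.camera_info(name): a dict with "K" (3x3 intrinsics, pixels), "world_to_cam" (4x4, takes a point from world to camera coordinates). Camera axes: x right, y down, z forward; pixel columns grow to the right and rows downward; lengths in m; the calibration is good to about 2 mm. A picture is of the moment at which its call begins. camera_info takes no time and is no camera call.
- robot.hand_in(): hands the job in, once; it reports no verdict.
The state is a dict: "time": time; "q": joint angles; "joint_velocities": joint speeds; "joint_torque": joint torques, N m; "position": TCP position; "tool_rot": TCP orientation; "ft_force": force on the tool from outside, world axes, zero at the start; "moment": the same for the moment, N m; "grip_width": finger opening in m.
Only numpy, scipy, OpenCV 4.12 (cv2) and the standard library are available. Lean on these libraries where they do the work, as an engineer would, in place of code of your own. Each camera call takes 0.05 s, during which the arm holds its last target. There are 200 camera calls.

## Working session

There is one attempt and no reset: what is moved stays moved. The work goes in short steps, Python scripts to look and compute and a tool call to move; the robot and the scene stay as the last step left them, time stands still between calls to the robot, and variables do not carry over. Pictures are saved under pics/ and viewed, about 8 in all and at most 12, crops included, and the job is handed in when it is done.

Besides the shell and the picture viewer there is one more tool, called after "Emit:" by a JSON object that holds its "op" and its "data", one argument or row to a line. play_rows: Moves the arm, as the interface text tells. Its arguments: {"type":"object","properties":{"rows":{"type":"string"},"squeeze":{"type":"number"}},"required":["rows"]}

```bash
mkdir -p pics; python3 - <<'E'
from rig import readout, imaging, robot
import cv2,numpy as np
np.set_printoptions(precision=4,suppress=True)
for n in("scene","top"):
    cv2.imwrite(f"pics/{n}0.png",imaging.camera(n)); i=imaging.camera_info(n); print(n,i["K"],i["world_to_cam"])
print(readout.get_obs())
E
```

```text
scene [[614.736    0.     317.9104]
 [  0.     614.736  234.2326]
 [  0.       0.       1.    ]] [[-0.8781 -0.4783 -0.0157  0.3949]
 [-0.225   0.4416 -0.8686  0.2476]
 [ 0.4224 -0.7591 -0.4953  0.8864]
 [ 0.      0.      0.      1.    ]]
top [[444.469    0.     319.5597]
 [  0.     444.469  246.3863]
 [  0.       0.       1.    ]] [[ 0.0284 -0.9994  0.0199 -0.1425]
 [-0.9848 -0.0314 -0.1709  0.5368]
 [ 0.1714 -0.0148 -0.9851  0.8424]
 [ 0.      0.      0.      1.    ]]
{'time': 0.1, 'q': array([-1.3755,  0.5284,  1.4338, -0.    ,  1.1814, -0.1785]), 'joint_velocities': array([-0.0001, -0.0013, -0.0045, -0.0001,  0.0005,  0.0017]), 'joint_torque': array([  0.0001, -44.0986, -17.715 ,   0.0635,   0.0534,  -0.    ]), 'position': array([ 0.2281, -0.5812,  0.2217]), 'tool_rot': array([ 0.3989,  0.5847, -0.3979,  0.5837]), 'ft_force': array([-0.3167, -0.4848, -0.8959]), 'moment': array([-0.0305,  0.0314,  0.0409]), 'grip_width': 0.08683113975179}
```

View pics/scene0.png

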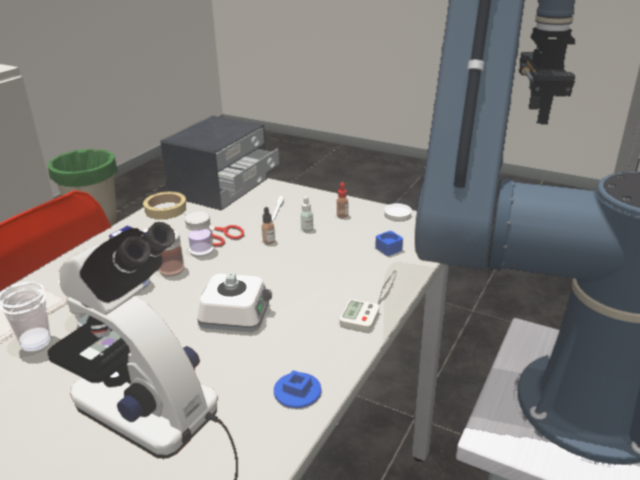

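View pics/top0.png

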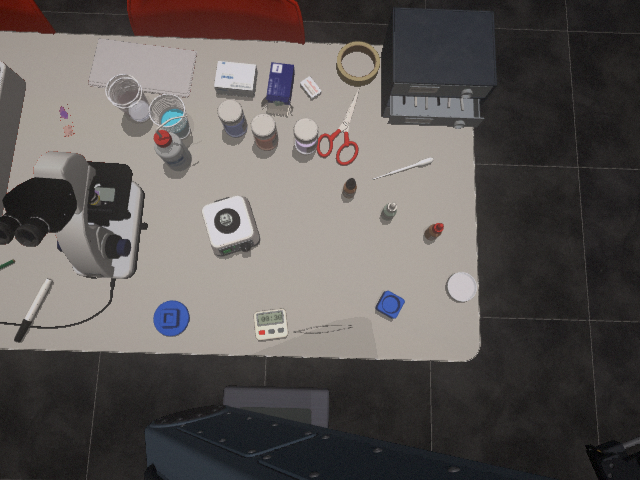

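Top view: mixer about (230,222), cup head (390,305), red bottle (435,231), petri (461,287), platform head (171,318). I'll enlarge the three that matter, in both views.

```bash
cat > h.py <<'E'
import numpy as np,cv2
from rig import imaging,readout
from scipy.optimize import least_squares
np.set_printoptions(precision=4,suppress=True)
def proj(n,P):
    i=imaging.camera_info(n);T=np.array(i["world_to_cam"]);c=np.atleast_2d(P)@T[:3,:3].T+T[:3,3]
    p=c@np.array(i["K"]).T;return p[:,:2]/p[:,2:]
def ray(n,uv,z):
    i=imaging.camera_info(n);T=np.array(i["world_to_cam"]);R=T[:3,:3]
    d=R.T@np.linalg.inv(i["K"])@np.array([*uv,1.]);o=-R.T@T[:3,3];return o+d*(z-o[2])/d[2]
def tile(im,c,h,s=260):  # crop centre c, half h, with tick labels
    x,y=int(c[0]-h),int(c[1]-h);t=cv2.resize(im[y:y+2*h,x:x+2*h],(s,s),interpolation=cv2.INTER_CUBIC)
    for k in range(0,2*h,10):
        q=k*s//(2*h);cv2.line(t,(q,0),(q,5),(0,0,255));cv2.line(t,(0,q),(5,q),(0,0,255))
    cv2.putText(t,f"{x},{y} /{h*2}",(8,s-6),0,.45,(0,0,255));return t
E
python3 - <<'E'
from h import *
a=cv2.imread("pics/top0.png");b=cv2.imread("pics/scene0.png")
m=np.vstack([np.hstack([tile(a,c,h) for c,h in(((390,305),20),((230,224),35),((435,231),20))]),
 np.hstack([tile(b,c,h) for c,h in(((389,242),20),((235,298),40),((342,200),20))])])
cv2.imwrite("pics/z.png",m)
E
```

```text
(no output)
```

View pics/z.png

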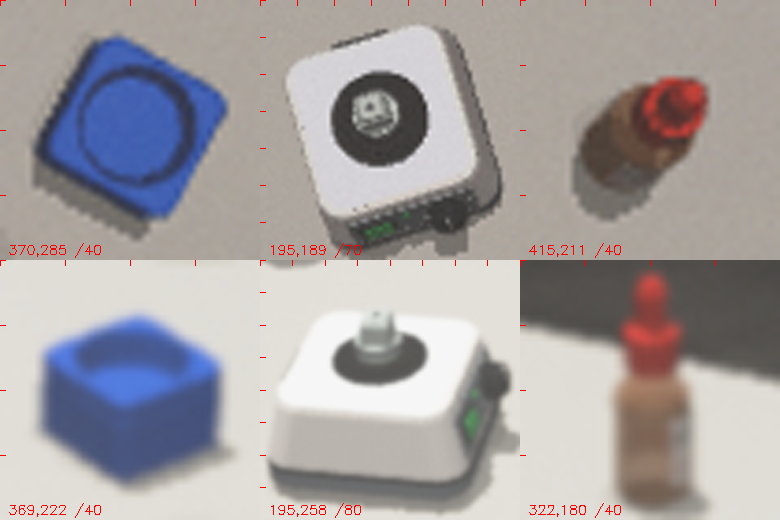

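```bash
cat > fit.py <<'E'
from h import *
from scipy.optimize import minimize
def sil(n,parts,off,h,S=8):
    m=np.zeros((2*h*S,2*h*S),np.uint8)
    for P in parts:
        p=(proj(n,P)-off+.5)*S
        cv2.fillConvexPoly(m,cv2.convexHull(p.astype(np.float32)).round().astype(np.int32),255)
    return cv2.resize(m,(2*h,2*h),interpolation=cv2.INTER_AREA)/255.
def fit(obs,parts,x0):  # obs: list (cam,mask,off,h)
    f=lambda x:sum(np.abs(sil(n,parts(x),o,h)-m).sum()/m.sum() for n,m,o,h in obs)
    s=np.array([[0]*len(x0)]+[list(r) for r in np.diag([.006,.006,.2][:len(x0)])])
    r=min((minimize(f,r0,method="Nelder-Mead",options=dict(initial_simplex=r0+s,xatol=1e-5)) for r0 in (np.array(x0),np.array(x0)+.003)),key=lambda r:r.fun)
    return r.x,r.fun
def box(x,a,b,z0,z1,c=0):
    C,S=np.cos(x[2]),np.sin(x[2]);q=[]
    for sx in(-1,1):
        for sy in(-1,1):
            for t in np.linspace(0,np.pi/2,5):
                u=sx*(a-c+c*np.cos(t));v=sy*(b-c+c*np.sin(t))
                q+=[[x[0]+C*u-S*v,x[1]+S*u+C*v,z] for z in(z0,z1)]
    return np.array(q)
def cyl(x,r0,r1,z0,z1):
    t=np.linspace(0,6.28,40);return np.array([[x[0]+r*np.cos(k),x[1]+r*np.sin(k),z] for r,z in((r0,z0),(r1,z1)) for k in t])
def crop(im,c,h): off=np.array([c[0]-h,c[1]-h]);return im[off[1]:off[1]+2*h,off[0]:off[0]+2*h].astype(int),off
E
python3 - <<'E'
from fit import *
I={n:cv2.imread(f"pics/{n}0.png") for n in("top","scene")}
bl=lambda c:((c[...,0]-c[...,2]>25)&(c[...,0]>c[...,2]*1.35)).astype(float)
rd=lambda c:((c[...,2]>c[...,0]*1.3)&(c[...,2]-c[...,0]>15)).astype(float)
cup=[];red=[]
for n,c in(("top",(390,305)),("scene",(389,242))): k,o=crop(I[n],c,24);cup.append((n,bl(k),o,24))
for n,c in(("top",(435,231)),("scene",(342,200))): k,o=crop(I[n],c,24);red.append((n,rd(k),o,24))
x0=ray("top",(390,305),.03)[:2];r0=ray("top",(430,236),.02)[:2]
cp=lambda x:[box(x,.022,.022,0,.03,.003)]
rp=lambda x:[cyl(x,.014,.014,0,.04),cyl(x,.014,.010,.04,.05),cyl(x,.010,.010,.05,.062)]
for s in(cup[:1],cup[1:],cup): print("cup",fit(s,cp,[*x0,.5]))
for s in(red[:1],red[1:],red): print("red",fit(s,rp,r0), [m.sum() for _,m,_,_ in s])
k,o=crop(I["top"],(230,224),40);w=cv2.inRange(k.astype(np.uint8),(185,)*3,(255,)*3)
cs=max(cv2.findContours(w,0,2)[0],key=cv2.contourArea);m=np.zeros_like(w);cv2.drawContours(m,[cs],-1,255,-1)
print("white area",(m>0).sum())
x0=ray("top",(229,220),.058)[:2]
for th in(-.25,.25): print("mix top",fit([("top",m/255.,o,40)],lambda x:[box(x,.042,.040,.058,.058,.012)],[*x0,th]))
print("disc",ray("top",(227.3,220.8),.058),"tip",ray("top",(195+115.5/260*70,189+111/260*70),.086))
# scene: disc & tip
sx=lambda u,v:(195+(u-260)/260*80,258+(v-260)/260*80)
print("scene disc",ray("scene",sx(379.5,357),.058),"tip",ray("scene",sx(377,316),.086))
cv2.imwrite("pics/m.png",m)
E
```

```text
cup (array([ 0.4318, -0.2731,  1.0736]), np.float64(0.1154790371433126))
cup (array([ 0.4329, -0.2739,  0.6974]), np.float64(0.15717584438965204))
cup (array([ 0.4323, -0.2735,  1.0606]), np.float64(0.31042472682564093))
red (array([ 0.5859, -0.3635]), np.float64(0.2330699443956687)) [np.float64(201.0)]
red (array([ 0.6003, -0.3913]), np.float64(0.4796078431372549)) [np.float64(270.0)]
red (array([ 0.5861, -0.3637]), np.float64(0.7867425400231957)) [np.float64(201.0), np.float64(270.0)]
white area 1867
mix top (array([0.5837, 0.0587, 0.3694]), np.float64(0.12022432968902612))Traceback (most recent call last):
  File "<stdin>", line 17, in <module>
  File "fit.py", line 12, in fit
    r=min((minimize(f,r0,method="Nelder-Mead",options=dict(initial_simplex=r0+s,xatol=1e-5)) for r0 in (np.array(x0),np.array(x0)+.003)),key=lambda r:r.fun)
  File "fit.py", line 12, in <genexpr>
    r=min((minimize(f,r0,method="Nelder-Mead",options=dict(initial_simplex=r0+s,xatol=1e-5)) for r0 in (np.array(x0),np.array(x0)+.003)),key=lambda r:r.fun)
           ~~~~~~~~^^^^^^^^^^^^^^^^^^^^^^^^^^^^^^^^^^^^^^^
[... 153 characters left out ...]
xcc = func(xcc)
    fx = function(np.copy(x), *(wrapper_args + args))
  File "fit.py", line 10, in <lambda>
    f=lambda x:sum(np.abs(sil(n,parts(x),o,h)-m).sum()/m.sum() for n,m,o,h in obs)
               ~~~^^^^^^^^^^^^^^^^^^^^^^^^^^^^^^^^^^^^^^^^^^^^^^^^^^^^^^^^^^^^^^^^
  File "fit.py", line 10, in <genexpr>
    f=lambda x:sum(np.abs(sil(n,parts(x),o,h)-m).sum()/m.sum() for n,m,o,h in obs)
                          ~~~^^^^^^^^^^^^^^^^
  File "fit.py", line 6, in sil
    p=(proj(n,P)-off+.5)*S
       ~~~~^^^^^
  File "h.py", line 6, in proj
    i=imaging.camera_info(n);T=np.array(i["world_to_cam"]);c=np.atleast_2d(P)@T[:3,:3].T+T[:3,3]
ValueError: time passes only in moves, steps and waits
```

```bash
sed -i 's/^def proj/CI={n:imaging.camera_info(n) for n in("top","scene")}\ndef proj/; s/i=imaging.camera_info(n);/i=CI[n];/' h.py
cat > run.py <<'E'
from fit import *
I={n:cv2.imread(f"pics/{n}0.png") for n in("top","scene")}
bl=lambda c:((c[...,0]-c[...,2]>25)&(c[...,0]>c[...,2]*1.35)).astype(float)
rd=lambda c:((c[...,2]-c[...,0]>12)).astype(float)
def big(m):
    cs=max(cv2.findContours(m.astype(np.uint8),0,2)[0],key=cv2.contourArea);o=np.zeros(m.shape,np.uint8);cv2.drawContours(o,[cs],-1,1,-1);return o.astype(float)
cup=[];red=[]
for n,c in(("top",(390,305)),("scene",(389,242))): k,o=crop(I[n],c,24);cup.append((n,big(bl(k)),o,24))
for n,c in(("top",(435,231)),("scene",(342,200))): k,o=crop(I[n],c,24);red.append((n,big(rd(k)),o,24))
k,o=crop(I["top"],(230,224),40);mix=[("top",big(k.min(2)>185),o,40)]
cp=lambda x:[box(x,.022,.022,0,.03,.003)]
rp=lambda x:[cyl(x,.014,.014,0,.04),cyl(x,.014,.010,.04,.05),cyl(x,.010,.010,.05,.062),cyl(x,.005,.004,.062,.084)]
mp=lambda x:[box(x,.042,.040,.058,.058,.012)]
T=[]
def go(name,s,parts,x0,ths=None):
    b=min((fit(s,parts,x0+([t] if ths else [])) for t in(ths or [0])),key=lambda r:r[1]);print(name,[q[0] for q in s],b)
    for n,m,of,h in s:
        c=crop(I[n],of+h,h)[0].astype(np.uint8);z=cv2.resize(c,(260,260),interpolation=cv2.INTER_CUBIC)
        for mm,col in((m,(0,255,255)),(sil(n,parts(b[0]),of,h),(0,255,0))):
            M=cv2.resize(mm,(260,260))>.5;cv2.drawContours(z,cv2.findContours(M.astype(np.uint8),0,2)[0],-1,col,1)
        T.append(z)
go("cup",cup[:1],cp,[.432,-.273],[.7,.95,1.2]);T.clear();go("cup",cup[1:],cp,[.432,-.273],[.7,.95,1.2]);T.clear();go("cup",cup,cp,[.432,-.273],[.7,.95,1.2])
r0=list(ray("top",(430,236),.02)[:2]);A=T[:];T.clear()
go("red",red[:1],rp,r0);go("red",red[1:],rp,r0);T.clear();go("red",red,rp,r0);A+=T
T.clear();go("mix",mix,mp,[.584,.059],[-.2,.2,.4]);A+=T;A.append(A[-1]*0)
print("top disc",ray("top",(227.3,220.8),.058),"tip",ray("top",(195+115.5/260*70,189+111/260*70),.086))
sx=lambda u,v:(195+(u-260)/260*80,258+(v-260)/260*80)
print("scene disc",ray("scene",sx(379.5,357),.058),"tip",ray("scene",sx(377,316),.086))
cv2.imwrite("pics/ov.png",np.vstack([np.hstack(A[:3]),np.hstack(A[3:6])]))
E
python3 run.py
```

```text
cup ['top'] (array([ 0.4319, -0.2732,  1.0852]), np.float64(0.11429140761995853))
cup ['scene'] (array([ 0.4329, -0.2736,  0.7096]), np.float64(0.15654964580642639))
cup ['top', 'scene'] (array([ 0.432 , -0.2733,  1.0721]), np.float64(0.3088664851072604))
red ['top'] (array([ 0.6165, -0.3917]), np.float64(0.8855324074074074))
red ['scene'] (array([ 0.5852, -0.3624]), np.float64(0.21429810862398055))
red ['top', 'scene'] (array([ 0.5852, -0.3625]), np.float64(1.1058350414280755))
mix ['top'] (array([0.5836, 0.0595, 0.3315]), np.float64(0.11938507450139754))
top disc [0.5848 0.059  0.058 ] tip [0.5822 0.056  0.086 ]
scene disc [0.5848 0.0604 0.058 ] tip [0.5821 0.0624 0.086 ]
```

View pics/ov.png

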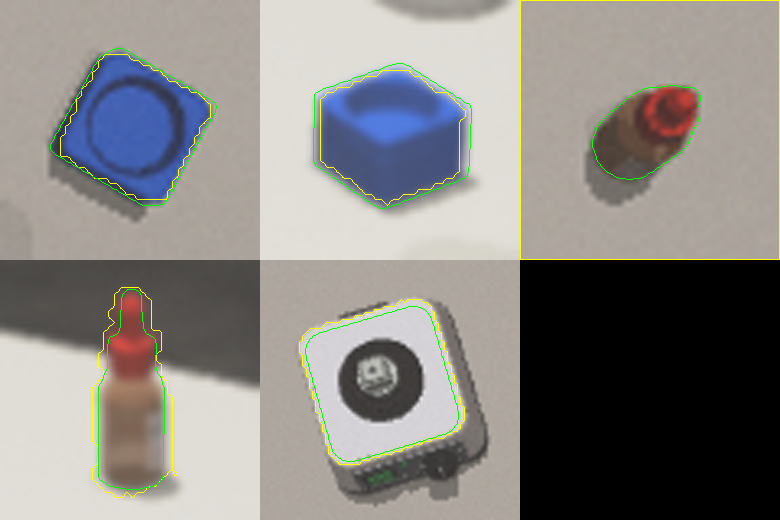

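```bash
cat > d.py <<'E'
import sys
from h import *
from scipy.spatial.transform import Rotation as R
def delta(p,yaw):
    s=readout.get_obs();Q=R.from_quat(s["tool_rot"]);M=Q.as_matrix();y=np.arctan2(M[1,2],M[0,2])
    d=(y-yaw+np.pi/2)%np.pi-np.pi/2   # tool x is down: +ax lowers world yaw of jaw axis
    T=R.from_euler("z",-d)*Q; # keep; tilt fix:
    z=np.array([np.cos(y),np.sin(y),0]);x=np.array([0,0,-1.]);D=np.stack([x,np.cross(z,x),z],1)
    print("t",s["time"],"pos",s["position"],"jaw yaw %.3f"%y,"q6 %.2f"%s["q"][5],"F",s["ft_force"],"w %.4f"%s["grip_width"])
    print("tilt fix rotvec(tool)",(Q.inv()*R.from_matrix(D)).as_rotvec(),"turn ax %.3f"%d,"(alt %.3f)"%(d-np.sign(d)*np.pi/2))
    print("shift tool mm: now",(M.T@(np.array(p)-s["position"]))*1e3," after turn",(D@R.from_rotvec([d,0,0]).as_matrix()).T@(np.array(p)-s["position"])*1e3)
if __name__=="__main__": a=[float(v) for v in sys.argv[1:]];delta(a[:3],a[3])
E
python3 - <<'E'
from h import *
from d import delta
I=cv2.imread("pics/top0.png")
c=I[189:259,195:265];m=(c.min(2)>185).astype(np.uint8)
k=max(cv2.findContours(m,0,2)[0],key=cv2.contourArea)[:,0]+[195,189]
P=np.array([ray("top",u,.058)[:2] for u in k],np.float32);print("mixer",cv2.minAreaRect(P))
c=I[281:329,366:414].astype(int);m=((c[...,0]-c[...,2]>60)).astype(np.uint8)
k=max(cv2.findContours(m,0,2)[0],key=cv2.contourArea)[:,0]+[366,281]
P=np.array([ray("top",u,.03)[:2] for u in k],np.float32);print("cup",cv2.minAreaRect(P))
for n,u in(("white",(388,214)),("black",(349,190)),("petri",(461,289))):print(n,ray("top",u,.02))
delta([.432,-.273,.15],1.06);delta([.432,-.273,.15],1.06-np.pi/2)
E
```

```text
mixer ((0.5850772261619568, 0.05956999212503433), (0.09047909080982208, 0.0856286808848381), 19.657804489135742)
cup ((0.4317004382610321, -0.2721145749092102), (0.04257604479789734, 0.042948607355356216), 63.372169494628906)
white [ 0.6192 -0.2683  0.02  ]
black [ 0.6686 -0.1854  0.02  ]
petri [ 0.4665 -0.4183  0.02  ]
t 0.1 pos [ 0.2281 -0.5812  0.2217] jaw yaw -1.197 q6 -0.18 F [-0.3167 -0.4848 -0.8959] w 0.0868
tilt fix rotvec(tool) [-0.     -0.0019 -0.0003] turn ax 0.885 (alt -0.686)
shift tool mm: now [  72.1874  302.3137 -212.3022]  after turn [  71.6828   27.1934 -368.5091]
t 0.1 pos [ 0.2281 -0.5812  0.2217] jaw yaw -1.197 q6 -0.18 F [-0.3167 -0.4848 -0.8959] w 0.0868
tilt fix rotvec(tool) [-0.     -0.0019 -0.0003] turn ax -0.686 (alt 0.885)
shift tool mm: now [  72.1874  302.3137 -212.3022]  after turn [ 71.6828 368.5091  27.1934]
```

Emit:
{"op": "play_rows", "data": {
  "rows": "0 0 0 7 30.2 -21.2 0;0 0 0 7 30.2 -21.2 0;0 0 0 7 30.2 -21.2 0;0 0 0 7 30.2 -21.2 0;0 0 0 7 30.2 -21.2 0;0 0 0 7 30.2 -21.2 0;0 0 0 7 30.2 -21.2 0;0 0 0 7 30.2 -21.2 0",
  "squeeze": 25
}}

```text
time: 0.77
position: [0.3917, -0.334, 0.166]
tool_rot: [0.399, 0.584, -0.398, 0.584]
ft_force: [0.5, -0.1, -0.5]
grip_width: 0.0871
```

Emit:
{"op": "play_rows", "data": {
  "rows": "0 0 0 7 30.2 -21.2 0;0 0 0 7 30.2 -21.2 0;-0.12 0 0 0 0 0 0;-0.12 0 0 0 0 0 0;-0.12 0 0 0 0 0 0;-0.12 0 0 0 0 0 0;-0.12 0 0 0 0 0 0;-0.12 0 0 0 0 0 0"
}}

```text
time: 1.43
position: [0.4319, -0.2739, 0.1522]
tool_rot: [0.165, 0.688, -0.165, 0.687]
ft_force: [-0.6, 0.2, 0.2]
grip_width: 0.087
```

```bash
python3 d.py .432 -.273 .005 -.48
```

```text
t 1.4333 pos [ 0.4319 -0.2739  0.1522] jaw yaw -0.471 q6 -0.31 F [-0.5948  0.1824  0.2223] w 0.0870
tilt fix rotvec(tool) [-0.     -0.0007 -0.0002] turn ax 0.009 (alt -1.562)
shift tool mm: now [147.2448   0.7936  -0.1646]  after turn [147.2445   0.823   -0.2787]
```

Emit:
{"op": "play_rows", "data": {
  "rows": "0.01 0 0 35 0.8 0 0;0 0 0 35 0 0 0;0 0 0 35 0 0 0;0 0 0 25 0 0 0;0 0 0 12 0 0 0;0 0 0 5 0 0 0;0 0 0 0 0 0 0;0 0 0 0 0 0 0"
}}

```text
time: 2.1
position: [0.4326, -0.2737, 0.0058]
tool_rot: [0.17, 0.686, -0.171, 0.686]
ft_force: [0.6, 1.2, -0.3]
grip_width: 0.0871
```

Emit:
{"op": "play_rows", "data": {
  "rows": "0 0 0 0 0 0 1;0 0 0 0 0 0 1;0 0 0 0 0 0 1;0 0 0 0 0 0 1;0 0 0 0 0 0 1;0 0 0 0 0 0 1;0 0 0 0 0 0 1;0 0 0 0 0 0 1"
}}

```text
time: 2.77
position: [0.4322, -0.2733, 0.0056]
tool_rot: [0.171, 0.686, -0.17, 0.686]
ft_force: [-0.5, 0.4, 1.7]
grip_width: 0.044
```

```bash
python3 d.py .432 -.273 .005 -.48; python3 -c "
from h import *
a=imaging.camera('top');b=imaging.camera('scene')
cv2.imwrite('pics/g.png',np.hstack([tile(a,(395,290),50,390),tile(b,(389,225),50,390)]))"
```

```text
t 2.7667 pos [ 0.4322 -0.2733  0.0056] jaw yaw -0.487 q6 -0.30 F [-0.5053  0.4054  1.6539] w 0.0440
tilt fix rotvec(tool) [-0.     -0.0003 -0.0001] turn ax -0.007 (alt 1.564)
shift tool mm: now [ 0.6224  0.2038 -0.3411]  after turn [ 0.6223  0.2063 -0.3398]
```

View pics/g.png

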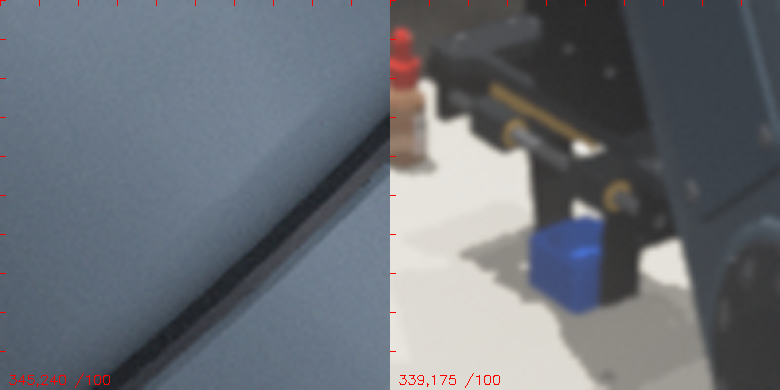

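Gripped squarely at 44.0 mm: the scene view shows the fingers on opposite flats. I'll lift it and carry it over the mixer.

Emit:
{"op": "play_rows", "data": {
  "rows": "0 0 0 -20 0 0 1;0 0 0 -33 0 0 1;0 0 0 -33 0 0 1;0 0 0 -33 0 0 1;0 0 0 -33 0 0 1;0 0 0 0 0 0 1"
}}

```text
time: 3.37
position: [0.4353, -0.2762, 0.1632]
tool_rot: [0.168, 0.682, -0.173, 0.69]
ft_force: [1.3, -1.0, 0.4]
grip_width: 0.0439
```

```bash
python3 d.py .5845 .0595 .15 .33
```

```text
t 3.3667 pos [ 0.4353 -0.2762  0.1632] jaw yaw -0.487 q6 -0.30 F [ 1.3387 -0.9544  0.4294] w 0.0439
tilt fix rotvec(tool) [-0.      0.0118  0.0035] turn ax -0.817 (alt 0.754)
shift tool mm: now [ 11.6165 366.4881 -25.3226]  after turn [ 13.1965 269.2122 249.8806]
```

Emit:
{"op": "play_rows", "data": {
  "rows": "0 0 0 0 33 -2.3 1;0 0 0 0 33 -2.3 1;0 0 0 0 33 -2.3 1;0 0 0 0 33 -2.3 1;0 0 0 0 33 -2.3 1;0 0 0 0 33 -2.3 1;0 0 0 0 33 -2.3 1;0 0 0 0 33 -2.3 1"
}}

```text
time: 4.03
position: [0.5395, -0.0298, 0.1567]
tool_rot: [0.17, 0.687, -0.17, 0.686]
ft_force: [0.7, -0.8, 0.2]
grip_width: 0.0433
```

Emit:
{"op": "play_rows", "data": {
  "rows": "0 0 0 0 33 -2.3 1;0 0 0 0 33 -2.3 1;0 0 0 0 33 -2.3 1;-0.12 0 0 0 0 0 1;-0.12 0 0 0 0 0 1;-0.12 0 0 0 0 0 1;-0.12 0 0 0 0 0 1;-0.12 0 0 0 0 0 1"
}}

```text
time: 4.7
position: [0.5792, 0.0595, 0.1564]
tool_rot: [-0.042, 0.706, 0.042, 0.705]
ft_force: [0.5, -0.1, -1.1]
grip_width: 0.0441
```

Emit:
{"op": "play_rows", "data": {
  "rows": "-0.12 0 0 0 0 0 1;-0.09 0 0 0 0 0 1;0 0 0 0 0 0 1;0 0 0 0 0 0 1"
}}

```text
time: 5.03
position: [0.5794, 0.0592, 0.1567]
tool_rot: [-0.113, 0.699, 0.113, 0.698]
ft_force: [-0.1, -0.6, -1.7]
grip_width: 0.0438
```

```bash
python3 d.py .5845 .0595 .097 .33
```

```text
t 5.0333 pos [0.5794 0.0592 0.1567] jaw yaw 0.321 q6 -0.41 F [-0.0512 -0.5671 -1.6886] w 0.0438
tilt fix rotvec(tool) [-0.     -0.0012 -0.0006] turn ax -0.009 (alt 1.561)
shift tool mm: now [59.7209 -1.4158  5.0388]  after turn [59.728  -1.4254  4.9514]
```

Emit:
{"op": "play_rows", "data": {
  "rows": "-0.009 0 0 20 -1.4 5 1;0 0 0 20 0 0 1;0 0 0 16 0 0 1;0 0 0 3 0 0 1;0 0 0 0 0 0 1;0 0 0 0 0 0 1"
}}

```text
time: 5.53
position: [0.5853, 0.0594, 0.0988]
tool_rot: [-0.117, 0.697, 0.117, 0.698]
ft_force: [-0.2, -0.4, -0.4]
grip_width: 0.0437
```

```bash
python3 d.py .5845 .0595 .097 .33; python3 -c "
from fit import *
a=imaging.camera('top');b=imaging.camera('scene');cv2.imwrite('pics/b1.png',b)
P=readout.get_obs()['position'];x=[P[0],P[1],.33]
for bx,c in((box(x,.022,.022,P[2]-.0056,P[2]+.0244,.002),(0,255,0)),(box([.5845,.0595,.33],.008,.008,.072,.083),(0,255,255))):
    p=(proj('scene',bx)-[195,245]+.5)*6;cv2.imwrite
    if c[0]==0 and c[2]==0: H=p
    else: S=p
t=cv2.resize(b[245:335,195:285],(540,540),interpolation=cv2.INTER_CUBIC)
for p,c in((H,(0,255,0)),(S,(0,0,255))): cv2.polylines(t,[cv2.convexHull(p.astype(np.float32)).astype(np.int32)],True,c)
cv2.imwrite('pics/s1.png',np.hstack([t,tile(a,(230,222),35,250).copy() if 0 else cv2.copyMakeBorder(tile(a,(230,222),35,250),0,290,0,0,0)]))"
```

```text
t 5.5333 pos [0.5853 0.0594 0.0988] jaw yaw 0.331 q6 -0.42 F [-0.2257 -0.3871 -0.3687] w 0.0437
tilt fix rotvec(tool) [-0.      0.0003  0.0001] turn ax 0.001 (alt -1.570)
shift tool mm: now [ 1.7791  0.3487 -0.7673]  after turn [ 1.7794  0.3476 -0.7672]
```

View pics/s1.png

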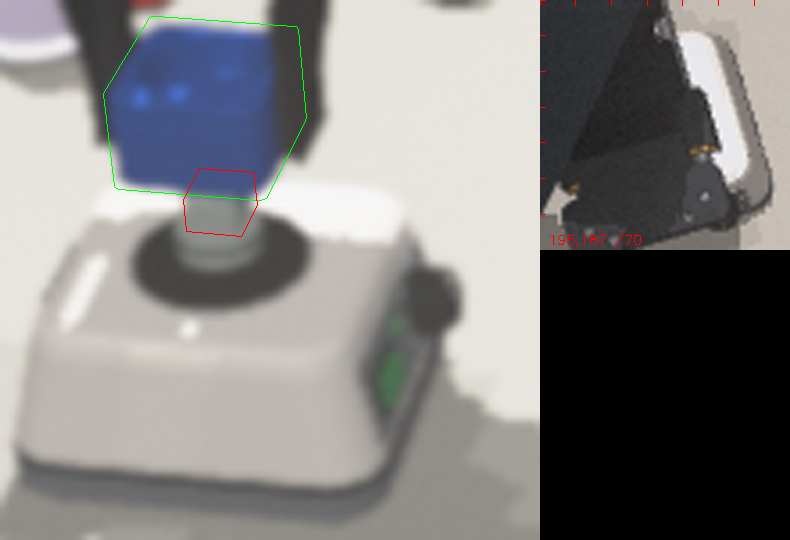

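The view shows the head above the shaft, aligned with it to within about 1 mm. I'll lower it and watch the force.

Emit:
{"op": "play_rows", "data": {
  "rows": "0 0 0 3 0 0 1;0 0 0 3 0 0 1;0 0 0 2 0 0 1;0 0 0 2 0 0 1;0 0 0 1.5 0 0 1;0 0 0 1.5 0 0 1;0 0 0 0 0 0 1"
}}

```text
time: 6.22
position: [0.5851, 0.0594, 0.0852]
tool_rot: [-0.117, 0.697, 0.117, 0.697]
ft_force: [-0.1, 0.5, -0.4]
grip_width: 0.0441
```

```bash
python3 d.py .585 .0595 .0776 .33
```

```text
t 6.2167 pos [0.5851 0.0594 0.0852] jaw yaw 0.332 q6 -0.42 F [-0.1408  0.4919 -0.3956] w 0.0441
tilt fix rotvec(tool) [-0.     -0.     -0.0001] turn ax 0.002 (alt -1.569)
shift tool mm: now [ 7.6462  0.0758 -0.0647]  after turn [ 7.6462  0.0764 -0.0649]
```

Emit:
{"op": "play_rows", "data": {
  "rows": "0 0 0 2 0 0 1;0 0 0 2 0 0 1;0 0 0 2 0 0 1;0 0 0 1.5 0 0 1;0 0 0 1 0 0 1;0 0 0 0 0 0 1;0 0 0 0 0 0 1"
}}

```text
time: 6.8
position: [0.5851, 0.0594, 0.0774]
tool_rot: [-0.117, 0.697, 0.117, 0.697]
ft_force: [-0.5, 0.0, 3.3]
grip_width: 0.0436
```

```bash
python3 d.py .585 .0595 .0776 .33
```

```text
t 6.8 pos [0.5851 0.0594 0.0774] jaw yaw 0.332 q6 -0.42 F [-0.5165  0.0024  3.327 ] w 0.0436
tilt fix rotvec(tool) [-0.      0.0002  0.0001] turn ax 0.002 (alt -1.569)
shift tool mm: now [-0.1839  0.0999 -0.0602]  after turn [-0.1839  0.0998 -0.0604]
```

Emit:
{"op": "play_rows", "data": {
  "rows": "0 0 0 2 0 0 1;0 0 0 0 0 0 1;0 0 0 -1.5 0 0 1;0 0 0 0 0 0 0;0 0 0 0 0 0 0;0 0 0 0 0 0 0;0 0 0 0 0 0 0;0 0 0 0 0 0 0"
}}

```text
time: 7.47
position: [0.5849, 0.0594, 0.0763]
tool_rot: [-0.117, 0.698, 0.117, 0.697]
ft_force: [0.6, -0.2, -0.3]
grip_width: 0.0694
```

Emit:
{"op": "play_rows", "data": {
  "rows": "0 0 0 0 0 0 0;0 0 0 0 0 0 0;0 0 0 -15 0 0 0;0 0 0 -25 0 0 0;0 0 0 -33 0 0 0;0 0 0 -33 0 0 0;0 0 0 0 0 0 0"
}}

```text
time: 8.05
position: [0.5895, 0.0592, 0.1891]
tool_rot: [-0.118, 0.693, 0.116, 0.702]
ft_force: [1.2, -0.2, -0.2]
grip_width: 0.0868
```

```bash
python3 d.py .585 -.362 .16 -.2
```

```text
t 8.05 pos [0.5895 0.0592 0.1891] jaw yaw 0.332 q6 -0.42 F [ 1.1949 -0.2168 -0.2027] w 0.0868
tilt fix rotvec(tool) [-0.      0.0121  0.0053] turn ax 0.532 (alt -1.039)
shift tool mm: now [  29.4824 -396.5775 -141.9099]  after turn [  29.1057 -413.6984   79.2959]
```

Emit:
{"op": "play_rows", "data": {
  "rows": "0 0 0 0 -36 -12.9 0;0 0 0 0 -36 -12.9 0;0 0 0 0 -36 -12.9 0;0 0 0 0 -36 -12.9 0;0 0 0 0 -36 -12.9 0;0 0 0 0 -36 -12.9 0;0 0 0 0 -36 -12.9 0;0 0 0 0 -36 -12.9 0"
}}

```text
time: 8.72
position: [0.5808, -0.2482, 0.1821]
tool_rot: [-0.117, 0.698, 0.117, 0.697]
ft_force: [0.8, 0.2, -0.9]
grip_width: 0.087
```

Emit:
{"op": "play_rows", "data": {
  "rows": "0 0 0 0 -36 -12.9 0;0 0 0 0 -36 -12.9 0;0 0 0 0 -36 -12.9 0;0.115 0 0 0 0 0 0;0.115 0 0 0 0 0 0;0.115 0 0 0 0 0 0;0.115 0 0 0 0 0 0;0.115 0 0 0 0 0 0"
}}

```text
time: 9.38
position: [0.5796, -0.3612, 0.1818]
tool_rot: [0.088, 0.702, -0.088, 0.701]
ft_force: [0.3, 0.1, -0.4]
grip_width: 0.0871
```

Emit:
{"op": "play_rows", "data": {
  "rows": "0.105 0 0 0 0 0 0;0 0 0 0 0 0 0;0 0 0 0 0 0 0;0 0 0 0 0 0 0"
}}

```text
time: 9.72
position: [0.5798, -0.3611, 0.1823]
tool_rot: [0.122, 0.697, -0.122, 0.696]
ft_force: [-0.4, -0.2, -0.1]
grip_width: 0.0871
```

```bash
python3 d.py .5855 -.363 .019 -.35;python3 -c "
from fit import *
a=imaging.camera('top');b=imaging.camera('scene')
cv2.imwrite('pics/g2.png',np.hstack([tile(b,(235,298),45,390),tile(b,(342,190),45,390)]))
print([(proj('scene',[.585,.0595,z])) for z in(.072,.102)])"
```

```text
t 9.7167 pos [ 0.5798 -0.3611  0.1823] jaw yaw -0.346 q6 -0.37 F [-0.3763 -0.2185 -0.1169] w 0.0871
tilt fix rotvec(tool) [-0.     -0.0004 -0.0001] turn ax 0.004 (alt -1.566)
shift tool mm: now [163.2535   0.0902   6.0372]  after turn [163.256    0.1383   5.9688]
[array([[231.2833, 280.8083]]), array([[229.7632, 266.0406]])]
```

View pics/g2.png

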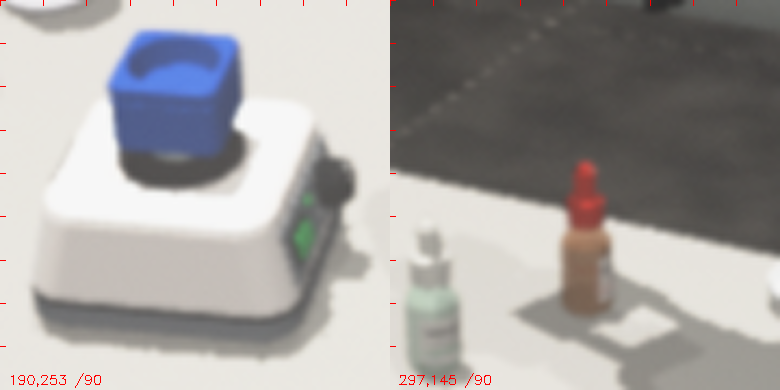

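The head sits square and flush on the shaft. The red bottle is untouched between the finger shadows, so I'll go down to it.

Emit:
{"op": "play_rows", "data": {
  "rows": "0 0 0 30 0 6 0;0 0 0 35 0 0 0;0 0 0 35 0 0 0;0 0 0 30 0 0 0;0 0 0 20 0 0 0;0 0 0 10 0 0 0;0 0 0 3 0 0 0;0 0 0 0 0 0 0"
}}

```text
time: 10.48
position: [0.5857, -0.3633, 0.0193]
tool_rot: [0.122, 0.697, -0.122, 0.696]
ft_force: [0.0, -0.3, 0.5]
grip_width: 0.087
```

Emit:
{"op": "play_rows", "data": {
  "rows": "0 0 0 0 0 0 1;0 0 0 0 0 0 1;0 0 0 0 0 0 1;0 0 0 0 0 0 1;0 0 0 0 0 0 1;0 0 0 0 0 0 1;0 0 0 0 0 0 1;0 0 0 0 0 0 1",
  "squeeze": 30
}}

```text
time: 11.15
position: [0.5856, -0.3632, 0.0196]
tool_rot: [0.122, 0.696, -0.122, 0.696]
ft_force: [0.0, -0.8, 0.3]
grip_width: 0.0418
```

```bash
python3 d.py .5855 -.363 .019 -.35;python3 -c "
from h import *
b=imaging.camera('scene')
cv2.imwrite('pics/g3.png',tile(b,(342,190),45,390))"
```

```text
t 11.15 pos [ 0.5856 -0.3632  0.0196] jaw yaw -0.348 q6 -0.37 F [ 0.037  -0.8204  0.3423] w 0.0418
tilt fix rotvec(tool) [-0.  0.  0.] turn ax 0.002 (alt -1.569)
shift tool mm: now [ 0.6259  0.1846 -0.1508]  after turn [ 0.6259  0.1843 -0.1512]
```

View pics/g3.png

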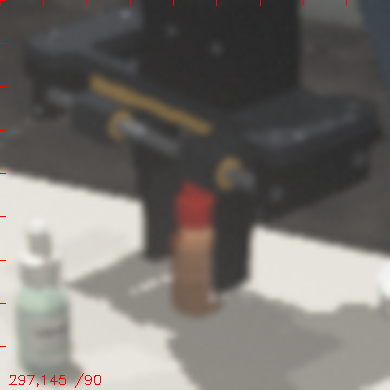

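Fingers are still closing (41.8 mm) and the bottle is between them, so I'll finish the grip.

Emit:
{"op": "play_rows", "data": {
  "rows": "0 0 0 0 0 0 1;0 0 0 0 0 0 1;0 0 0 0 0 0 1;0 0 0 0 0 0 1;0 0 0 0 0 0 1;0 0 0 0 0 0 1"
}}

```text
time: 11.7
position: [0.5856, -0.3632, 0.0194]
tool_rot: [0.122, 0.696, -0.122, 0.696]
ft_force: [-0.4, 0.1, -1.3]
grip_width: 0.0265
```

```bash
python3 d.py .5855 -.363 .019 -.35
```

```text
t 11.7 pos [ 0.5856 -0.3632  0.0194] jaw yaw -0.348 q6 -0.37 F [-0.3819  0.0892 -1.2631] w 0.0265
tilt fix rotvec(tool) [-0.     -0.0001 -0.0001] turn ax 0.002 (alt -1.569)
shift tool mm: now [ 0.4371  0.1601 -0.1628]  after turn [ 0.437   0.1598 -0.1632]
```

Emit:
{"op": "play_rows", "data": {
  "rows": "0 0 0 0 0 0 1;0 0 0 0 0 0 1;0 0 0 0 0 0 1"
}}

```text
time: 11.95
position: [0.5856, -0.3632, 0.0195]
tool_rot: [0.122, 0.696, -0.122, 0.696]
ft_force: [-0.2, -0.3, -1.0]
grip_width: 0.0265
```

Emit:
{"op": "play_rows", "data": {
  "rows": "0 0 0 -10 0 0 1;0 0 0 -20 0 0 1;0 0 0 -33 0 0 1;0 0 0 -33 0 0 1;0 0 0 -33 0 0 1;0 0 0 -20 0 0 1;0 0 0 0 0 0 1;0 0 0 0 0 0 1"
}}

```text
time: 12.62
position: [0.5864, -0.3638, 0.1709]
tool_rot: [0.122, 0.695, -0.123, 0.698]
ft_force: [0.1, -0.6, -0.6]
grip_width: 0.0265
```

```bash
python3 d.py .585 .0595 .15 .0;python3 -c "
from h import *
b=imaging.camera('scene');a=imaging.camera('top');p=proj('scene',readout.get_obs()['position'])[0];print(p)
cv2.imwrite('pics/g4.png',np.hstack([tile(b,p,45,390),tile(a,(400,250),45,390)]))"
```

```text
t 12.6167 pos [ 0.5864 -0.3638  0.1709] jaw yaw -0.348 q6 -0.37 F [ 0.0671 -0.6391 -0.6398] w 0.0265
tilt fix rotvec(tool) [-0.      0.0039  0.0016] turn ax -0.348 (alt 1.223)
shift tool mm: now [  19.7533  397.5159 -145.6469]  after turn [ 20.9432 423.2985  -1.3572]
[342.1374 146.3744]
```

View pics/g4.png

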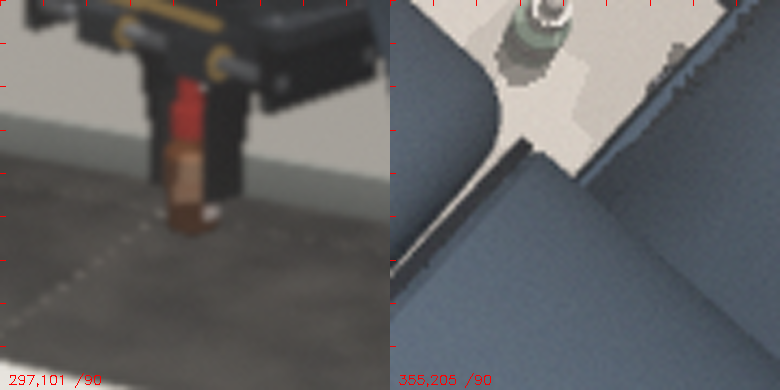

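Held upright. Against the TCP the bottle looks about 1 px off, towards +tool y. I'll carry it to the mixer and compare it with the head there.

Emit:
{"op": "play_rows", "data": {
  "rows": "0 0 0 0 20 -7.3 1;0 0 0 0 36 -13.2 1;0 0 0 0 36 -13.2 1;0 0 0 0 36 -13.2 1;0 0 0 0 36 -13.2 1;0 0 0 0 36 -13.2 1;0 0 0 0 36 -13.2 1;0 0 0 0 36 -13.2 1"
}}

```text
time: 13.38
position: [0.5829, -0.0714, 0.1664]
tool_rot: [0.123, 0.698, -0.122, 0.695]
ft_force: [0.3, 0.2, -0.9]
grip_width: 0.0265
```

Emit:
{"op": "play_rows", "data": {
  "rows": "0 0 0 5 36 -13.2 1;0 0 0 5 36 -13.2 1;0 0 0 5 30 -11 1;0 0 0 5 20 -7.3 1;0 0 0 0 4 -1.4 1;0 0 0 0 0 0 1;0 0 0 0 0 0 1;0 0 0 0 0 0 1"
}}

```text
time: 14.05
position: [0.5843, 0.0593, 0.1481]
tool_rot: [0.123, 0.697, -0.123, 0.696]
ft_force: [0.5, 0.2, -0.0]
grip_width: 0.0262
```

```bash
python3 d.py .585 .0595 .125 -.35
```

```text
t 14.05 pos [0.5843 0.0593 0.1481] jaw yaw -0.349 q6 0.26 F [ 0.523   0.1917 -0.0352] w 0.0262
tilt fix rotvec(tool) [ 0.     -0.0005  0.0006] turn ax 0.001 (alt -1.570)
shift tool mm: now [23.1219  0.4125  0.5651]  after turn [23.1225  0.3989  0.554 ]
```

Emit:
{"op": "play_rows", "data": {
  "rows": "0 0 0 10 0.4 0.6 1;0 0 0 9 0 0 1;0 0 0 3 0 0 1;0 0 0 0 0 0 1;0 0 0 0 0 0 1"
}}

```text
time: 14.47
position: [0.5846, 0.0604, 0.1259]
tool_rot: [0.123, 0.697, -0.123, 0.696]
ft_force: [0.2, 0.6, -0.2]
grip_width: 0.0266
```

```bash
cat > ov.py <<'E'
import sys
from fit import *
b=imaging.camera('scene');P=readout.get_obs()['position'];print(P)
zb=P[2]-.0195
k=6.5;o=np.array([185,215]);t=cv2.resize(b[215:305,185:275],(585,585),interpolation=cv2.INTER_CUBIC)
for q,c in((box([.585,.0595,.33],.022,.022,.072,.102,.002),(0,255,0)),(cyl(P[:2],.014,.014,zb,zb+.04),(0,255,255)),(cyl([.585,.0595],.01825,.01825,.102,.102),(255,255,0))):
    cv2.polylines(t,[cv2.convexHull(((proj('scene',q)-o+.5)*k).astype(np.float32)).astype(np.int32)],True,c)
cv2.imwrite(sys.argv[1],np.hstack([cv2.resize(b[215:305,185:275],(200,200)),t[:200,:0]]) if 0 else t)
E
python3 ov.py pics/s2.png
```

```text
[0.585  0.0605 0.1264]
```

View pics/s2.png

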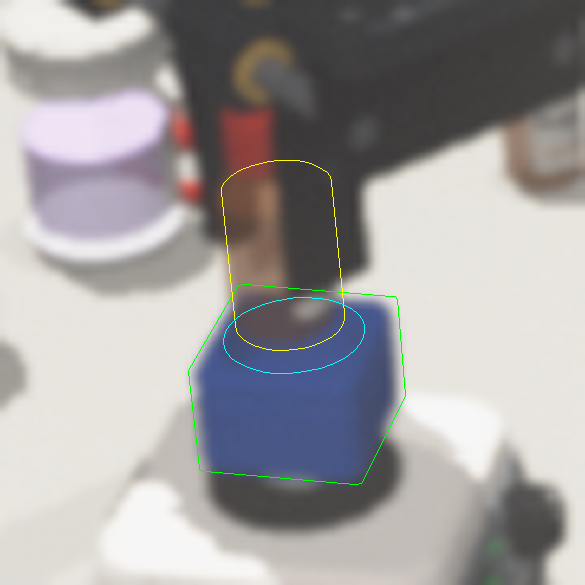

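```bash
python3 -c "
from h import *
b=imaging.camera('scene').astype(int)
for y in range(228,272,3):
    print(y,' '.join('%d,%d,%d'%tuple(b[y,x,::-1]) for x in range(212,244)))
P=readout.get_obs()['position'];print(P)
for z in(0,.04,.055):print(z,proj('scene',[P[0],P[1],P[2]-.0195+z]))"
```

```text
228 138,135,132 80,78,78 58,57,57 61,58,60 61,60,62 62,61,62 61,60,61 63,62,63 74,68,64 101,87,68 119,101,72 121,103,75 111,96,76 99,90,79 91,87,84 87,85,86 88,87,88 90,90,91 91,91,92 88,88,89 79,78,79 67,65,66 59,56,57 58,55,56 58,56,57 58,56,56 58,56,56 59,57,57 59,57,57 60,58,59 59,58,57 60,57,58
231 140,119,115 106,95,93 70,66,66 60,57,58 61,58,59 63,59,59 73,60,61 84,61,61 84,62,63 79,62,62 81,63,63 92,66,64 105,68,63 109,67,62 92,61,60 71,60,59 64,61,62 68,67,67 75,73,75 79,78,80 78,77,78 70,67,69 61,59,59 59,57,57 60,58,58 60,57,58 60,58,58 60,58,58 61,59,59 61,59,59 61,60,60 60,59,58
234 188,89,84 163,73,70 102,60,60 64,57,58 60,58,57 64,58,58 82,59,60 115,63,61 136,63,61 144,64,61 149,65,62 153,65,62 150,66,62 129,63,60 97,61,60 67,57,58 59,56,57 59,57,57 58,56,56 60,58,58 60,57,58 61,58,59 59,56,57 60,58,58 59,57,57 62,60,61 70,68,69 80,79,79 83,82,83 81,80,80 73,72,73 65,64,64
237 136,99,95 130,85,82 100,72,71 70,61,61 62,59,60 62,59,60 75,61,61 106,62,61 129,62,60 139,64,60 143,65,61 143,66,62 142,65,62 134,65,62 107,62,61 73,58,59 60,58,57 60,57,58 60,56,57 60,57,58 60,5
[... 3195 characters left out ...]
174 96,106,145 72,85,128 68,78,118 69,80,117 72,79,114 76,79,109 80,80,105 82,80,102 83,80,101 83,81,102 83,81,104 82,81,107 81,82,111 77,83,118 74,84,128 72,87,135 71,87,138 71,87,139 71,87,139 71,86,137 70,84,133 71,85,132 71,84,132 71,86,135 70,84,130 70,81,121
270 232,229,223 230,227,222 221,218,216 177,179,190 116,125,159 78,94,145 70,87,140 69,84,134 68,81,125 69,81,123 68,81,126 70,84,133 70,87,138 70,87,140 70,87,141 71,88,142 70,87,141 71,88,142 71,88,142 72,88,143 72,88,143 71,88,142 72,88,142 71,87,141 72,88,142 71,87,142 73,89,141 71,88,140 71,87,136 70,82,127 70,81,119 70,79,114
[0.5852 0.0606 0.1266]
0 [[229.0173 263.7557]]
0.04 [[226.9    243.2838]]
0.055 [[226.0846 235.3993]]
```

Numeric check: the bottle's lower edge is about 1 px (1–2 mm) to the +tool-y side of the head's centre, so I'll correct by −2.5 mm in y and lower it.

Emit:
{"op": "play_rows", "data": {
  "rows": "0 0 0 0 -2.5 0 1;0 0 0 3 0 0 1;0 0 0 3 0 0 1;0 0 0 3 0 0 1;0 0 0 3 0 0 1;0 0 0 2 0 0 1;0 0 0 0 0 0 1;0 0 0 0 0 0 1",
  "squeeze": 40
}}

```text
time: 15.23
position: [0.584, 0.0585, 0.1123]
tool_rot: [0.122, 0.697, -0.122, 0.696]
ft_force: [-0.7, 0.2, -0.8]
grip_width: 0.0261
```

```bash
python3 d.py .585 .0595 .1095 -.35
```

```text
t 15.2333 pos [0.584  0.0585 0.1123] jaw yaw -0.348 q6 0.26 F [-0.6849  0.1841 -0.7864] w 0.0261
tilt fix rotvec(tool) [ 0.     -0.0004  0.0001] turn ax 0.002 (alt -1.569)
shift tool mm: now [2.7935 1.3054 0.5948]  after turn [2.794  1.3063 0.5909]
```

Emit:
{"op": "play_rows", "data": {
  "rows": "0 0 0 1.5 0 0 1;0 0 0 1.3 0 0 1;0 0 0 1 0 0 1;0 0 0 0 0 0 1;0 0 0 0 0 0 1"
}}

```text
time: 15.65
position: [0.5843, 0.0584, 0.1091]
tool_rot: [0.122, 0.696, -0.122, 0.697]
ft_force: [-1.9, -0.3, 2.6]
grip_width: 0.0264
```

```bash
for i in 1 2 3; do python3 d.py .585 .0595 .1095 -.35|head -1; done
```

```text
t 15.65 pos [0.5843 0.0584 0.1091] jaw yaw -0.348 q6 0.26 F [-1.8954 -0.3297  2.647 ] w 0.0264
t 15.65 pos [0.5843 0.0584 0.1091] jaw yaw -0.348 q6 0.26 F [-1.8954 -0.3297  2.647 ] w 0.0264
t 15.65 pos [0.5843 0.0584 0.1091] jaw yaw -0.348 q6 0.26 F [-1.8954 -0.3297  2.647 ] w 0.0264
```

Emit:
{"op": "play_rows", "data": {
  "rows": "0 0 0 0 -0.3 -0.8 1;0 0 0 1 0 0 1;0 0 0 1 0 0 1;0 0 0 1 0 0 1;0 0 0 1 0 0 1;0 0 0 0.7 0 0 1;0 0 0 0 0 0 1;0 0 0 0 0 0 1"
}}

```text
time: 16.32
position: [0.5841, 0.0584, 0.1046]
tool_rot: [0.123, 0.696, -0.122, 0.697]
ft_force: [0.6, -0.2, 5.7]
grip_width: 0.0263
```

```bash
python3 d.py .585 .0595 .1045 -.35; python3 ov.py pics/s3.png
```

```text
t 16.3167 pos [0.5841 0.0584 0.1046] jaw yaw -0.348 q6 0.26 F [ 0.6055 -0.221   5.716 ] w 0.0263
tilt fix rotvec(tool) [ 0.      0.0019 -0.0006] turn ax 0.002 (alt -1.569)
shift tool mm: now [0.0991 1.3639 0.4416]  after turn [0.0975 1.3648 0.4392]
[0.5841 0.0584 0.1046]
```

View pics/s3.png

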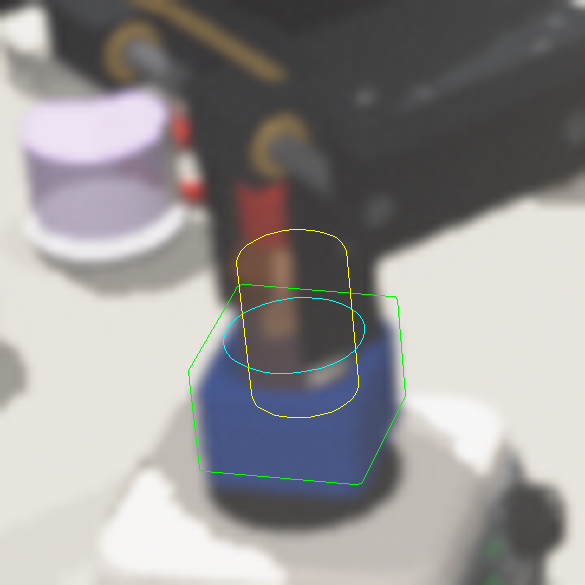

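Emit:
{"op": "play_rows", "data": {
  "rows": "0 0 0 0.6 0 0 1;0 0 0 0 0 0 1;0 0 0 0 0 0 1;0 0 0 0 0 0 1"
}}

```text
time: 16.7
position: [0.5841, 0.0584, 0.1041]
tool_rot: [0.123, 0.696, -0.122, 0.697]
ft_force: [0.3, 0.4, 6.4]
grip_width: 0.0261
```

```bash
python3 - <<'E'
from fit import *
F=[]
for i in range(10):
    b=imaging.camera('scene');s=readout.get_obs();F.append(s['ft_force'])
print(s['time'],s['position'],np.mean(F,0),np.std(F,0))
s2=cv2.imread('pics/s2.png')
n=cv2.resize(b[215:305,185:275],(585,585),interpolation=cv2.INTER_CUBIC)
# head's lower front edge between the overlay's side lines: template from before the press, searched in the picture now
for x0,x1,y0,y1 in((215,345,400,465),(350,385,335,430)):
    t=s2[y0:y1,x0:x1];
    print('n/a' if t.size==0 else cv2.minMaxLoc(cv2.matchTemplate(n[y0-30:y1+60,x0-20:x1+20],t,cv2.TM_CCOEFF_NORMED))[1::2])
# bottom edge: blue->dark along columns
for x in(250,290,330):
    g=lambda im:[int(v) for v in im[455:530:5,x,0]];print(x,g(s2),g(n))
E
```

```text
17.2 [0.5841 0.0584 0.1041] [ 0.5473 -0.0666  6.4403] [0.601  0.5834 0.3481]
(0.6875717639923096, (20, 46))
(0.5401304960250854, (24, 49))
250 [134, 134, 130, 120, 0, 77, 69, 69, 70, 70, 69, 70, 72, 87, 117] [133, 133, 133, 133, 133, 130, 119, 103, 83, 71, 69, 69, 71, 86, 116]
290 [134, 134, 133, 133, 132, 127, 112, 90, 76, 70, 70, 70, 69, 72, 88] [133, 133, 133, 133, 133, 133, 129, 118, 96, 78, 70, 70, 69, 70, 87]
330 [134, 134, 134, 133, 126, 107, 85, 74, 70, 70, 69, 70, 71, 83, 111] [133, 133, 133, 133, 133, 133, 131, 126, 114, 92, 74, 69, 70, 82, 110]
```

The drive is down about 4.7–5 mm, going by the edge shift of 16 zoomed px and a force of 6.4 N. The fingertips are about 7 mm above the head. Handing in.

```bash
python3 -c "
from rig import robot;print(robot.hand_in())"
```

```text
the job is handed in; nothing more can be done
None
```

I seated the cup head on the mixer shaft, stood the red-capped bottle upright in the cup, and handed in while holding it pressed about 5 mm down. The hand-in reports no verdict, so my last checks are the only evidence.

- **Cup head:** it met the collar at the expected height with 3.3 N. I pressed it a little further, let go, and a picture then showed it square and flush on the shaft.
- **Bottle:** it went into the cup without resistance and met the floor within 1 mm of the expected height. A side force of 1.9 N at that point went away after a shift of about 0.9 mm.
- **Drive:** I put it about 4.7 mm down. The image shift gave 4.7–5.5 mm. The 6.4 N I was pressing with gives about 4.3 mm. An earlier reading, before the last 0.6 mm of pressing, gave 3.4–4.9 mm. All of these are inside 3–7 mm.
- **Clearance:** the fingertips are about 7 mm above the head, by the geometry.
- **Other objects:** the arm stayed clear of the other bottles, the platform head and the petri dish. I did not compare their positions at the end. The run took about 17 s.

**Disagreements:**
- The gripper read 26.5 mm on the 28 mm bottle.
- The bottle looked 1–2 mm off the tool centre. I corrected for this before lowering it, but did not measure its final centring in the cup.

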